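# Close the inspection fixture on a part

### The arm

A 7-joint arm with a two-finger parallel gripper is mounted at the origin on the work surface. World frame = base frame: x ahead of the robot, y to its left, z up, the work surface at z = 0. Lengths are in mm, angles in rad, forces in N, time in s.
With the tool pointing down it reaches from about 425 to 1025 mm from the base axis. Payload 9.4 kg.
Tool frame: the origin (TCP) lies on the centre line of the jaws, within the pads' length; the fingertips stand 22 mm ahead of it and the grasp point (between the pads) lies 3 mm ahead of it; z points along the fingers, y is the line along which they close (so a half turn about z gives the same grasp; the last joint's range is limited). The gripper opens to 93 mm and grips with 3 to 60 N. Pads are 15 mm wide; open, the fingers measure 128 mm over their backs; the gripper's body (75 mm by 188 mm) begins 65 mm behind the grasp point.
Start: joints at [-1.309, 0.599, -0.003, 1.599, 0.002, 0.943, -0.08], TCP at [240.961, 683.785, 240.618] pointing down, gripper open.
Joint ranges: [-2.57, 2.57], [-0.35, 1.97], [-1.29, 1.29], [0.11, 2.56], [-1.05, 4.19], [0.11, 1.86], [-2.63, 2.63]. Speed limits (rad/s): [2.22, 2.22, 3.01, 3.01, 3.14, 3.14, 3.14].

### API

Orientations are given as a 3x3 rotation matrix whose columns are the frame's x, y, z axes.
In Python, from station import status, optics, ticket gives the robot as it stands. The module is installed in compiled form; this text tells all that it offers.
- The arm moves only by the shell command python3 -m creep 'ROWS' [FORCE]. ROWS is JSON, a list of rows, each a list of 5 numbers: the closure in counts, from 0 (fully open) to 255 (shut), then the shift along the world's x, y, z in units of 30 mm (1.0 is 30 mm), then the turn about the world's z in rad. A call has 1 to 12 rows; each row shifts and turns the commanded pose from where the row before left it; what a row does not reach is not made up. A row lasts 1/12 s, in which the tool goes at most 41.7 mm and 7.16 degrees, less where a joint would pass 70% of its speed; a pose out of reach is approached as far as the arm can. A call is refused whole if a number of a shift passes 1 or a number of a turn 0.125, either way. A call with a gripper value outside its range is refused whole. The fingers move at their own pace and stop on an object; FORCE is the grip in N (left out, the last holds). Time passes only in rows, so rows that do not move let the fingers close. It gives the time, the measured TCP pose, the force, the opening and the grip force at its end, in the units of the state.
- status.get_obs(): the state, without advancing time (a new reading comes with each control period).
- optics.camera(name): name is "side" or "top" or "wrist"; returns a dict with "image" (400x640x3 uint8, red, green, blue), "K" (3x3 intrinsics, pixels), "xyz" and "orientation" of the camera in the world; the wrist camera has in their place "mount" (4x4, takes a point from camera to tool coordinates, whose origin is the TCP and whose axes are the flange's). Camera axes: x right, y up, looking along -z (the intrinsics and any distortion apply to the point x, -y, -z); pixel columns grow to the right and rows downward; lengths in mm; the calibration is good to about 2 mm. A picture is of the moment at which its call begins: read the wrist's pose just before it. There is no depth.
- ticket.job_done(): hands the job in; it is judged then, once.
The state is a dict: "t": time; "q": joint angles; "qvel": joint speeds; "joint_efforts": joint torques, N m; "ee_pos": TCP position; "eef_rot": TCP orientation; "contact_force": force on the tool from outside, world axes, zero at the start; "wrist_torque": the same for the moment, N m; "finger_gap": finger opening in mm; "finger_force": force on a finger pad.
Only numpy, scipy, OpenCV 4.12 (cv2) and the standard library are available. Lean on these libraries where they do the work, as an engineer would, in place of code of your own. Each camera call takes 0.05 s, during which the arm holds its last target. There are 200 camera calls.

### The job

Close the inspection fixture for measuring, with the fingertips only: push the slide's upright tab until the part in the channel is pushed fully home against the end stop, then push the raised gate over and down until it lies fully shut over the part. The part has been cleaned, so do not touch it yourself, do not grasp or lift anything, leave everything else on the table where it stands, and finish with the hand clear.

Things in the scene. Friction and masses are not known exactly. Their poses are not given: they have to be found in the camera images.
- fixture: Fixed aluminium plate 180 (x) x 280 (y) x 20 mm. Origin: centre of its underside, z up. All fixture coordinates are mm in this frame. A channel along y between rails (inner faces x = -30, +30; y -55 to 95; tops z 34) ends at a steel stop, face at y 95, top z 44. The part lies in it on the plate (z 20); the slide enters from the -y end. The shut gate's free end meets a pillar at x 50, y 65.
- slide (a joint): Pusher slide, m: 0 fully back, grows as it is pushed along the fixture's +y; the part is home against the stop at about 0.050 (end of travel without a part 0.056). Takes about 2 N, plus 1 to 3 N for the part, and stays where it is left. Starts between 0 and 0.012.
- slide_tab (a point): Middle of the outer (-y) push face of the slide's upright steel tab: 64 wide (x), 10 thick (y), z 23 to 65 mm in the fixture's frame. This point is at x 0, z 45, y = -95 mm + joint slide, and moves with it. The slide's other end, a pusher head 54 mm wide, lies 80 mm ahead of this face and pushes the part.
- gate (a joint): Gate angle, rad: 0 shut (level), 1.57 upright, limit 1.85; starts 1.3 to 1.7. Opens up and over to the fixture's -x side: shut it by pushing its outer face (looking to -x when upright, up when shut) towards +x and down. Stiff hinge, 1.5 to 3 N at the free end; stays where left. It shuts only with the part home: else the part's boss meets the frame, not the window.
- gate_hinge (a point): Point on the gate's hinge line (parallel to the fixture's y), middle of the gate: x -60, y 65, z 50 mm in the fixture's frame. Hinge cheeks 10 mm wide stand at each side of the gate (y 13 to 23 and 107 to 117, tops z 57).
- gate_edge (a point): Middle of the gate's free edge, on its outer face. The gate is an aluminium frame 76 mm wide (along y), 8 mm thick, reaching 120 mm from the hinge line; its outer face lies 5 mm outside the hinge line. Its window, 42 mm wide, spans 38 to 83 mm from the hinge; the solid bar at the free end spans 83 to 120 mm.
- part: The aluminium part in the channel: block 56 (x) x 60 (y) x 24 mm high with a round boss 28 mm across and 18 mm high on top (42 mm in all), 0.26 kg. Origin at the centre of its underside, in the fixture's frame at x about 0, z 20; its y is 65 when home and starts 18 to 30 mm short of that. With the gate shut the boss stands 7 mm proud of the gate through the window.
- spare_part: Bystander: a second, equal part standing on the table beyond the fixture's +x side. Origin at the centre of its underside.
- ring_gauge: Bystander: steel ring 44 mm across, 16 mm high, lying on the fixture's plate near its +x, -y corner. Origin at the centre of its underside.
- plug_gauge: Bystander: steel plug 32 mm across at the foot, 50 mm high, standing on the fixture's plate near its -x, -y corner. Origin at the centre of its underside.
- mouse: Bystander: black computer mouse, 100 x 60 x 31 mm, on a mouse pad to the robot's right. Origin at the centre of its underside.
- screwdriver: Bystander: screwdriver lying on the table to the robot's left.
- pin_jar: Bystander: clear jar with a black cap, 56 mm across, 75 mm high, at the left. Origin at the centre of its underside.
- ref_ball: Bystander: steel reference ball on a stem and round foot 60 mm across, 83 mm high, at the right. Origin at the centre of its underside.
Mind the look-alikes: they are no part of the job. Leave any green or purple look-alike of the part alone.

How it is judged:
By the outcome, as a careful person would: the job done as asked, in the order asked, and still so for the second after the job is handed in, with the robot touching nothing.
It also fails if it takes over 51 s, if anything falls off the work surface, if the arm or the gripper's body presses on something with over 40 N, if the wrist force passes 120 N, or if a joint passes its speed limit or range.

## Working session

There is one attempt and no reset: what is moved stays moved. The work goes in short steps, Python scripts to look and compute and a shell command to move; the robot and the scene stay as the last step left them, time stands still between calls to the robot, and variables do not carry over. Pictures are saved under pics/ and viewed, at most 10 in all, crops included, and the job is handed in when it is done.

```bash
mkdir -p pics; python3 - <<'E'
from station import status, optics
import cv2,numpy as np
o=status.get_obs();print({k:np.round(v,3).tolist() for k,v in o.items()})
for n in("top","side"):
    c=optics.camera(n);cv2.imwrite(f"pics/{n}1.png",c["image"][:,:,::-1]);print(n,{k:np.round(v,3).tolist() for k,v in c.items() if k!="image"})
E
```

```text
{'t': 0.0, 'q': [-1.309, 0.6, -0.003, 1.6, 0.002, 0.943, -0.08], 'qvel': [0.0, 0.002, 0.003, 0.0, 0.002, -0.0, 0.001], 'joint_efforts': [-0.0, -76.507, 1.498, -25.235, -0.052, 0.017, 0.0], 'ee_pos': [240.803, 683.366, 239.773], 'eef_rot': [[-0.943, 0.332, -0.0], [0.332, 0.943, -0.001], [-0.0, -0.002, -1.0]], 'contact_force': [-0.413, 0.006, 0.117], 'wrist_torque': [0.008, 0.082, 0.025], 'finger_force': 0.0, 'finger_gap': 92.724}
top {'K': [[411.638, 0.0, 314.559], [0.0, 411.638, 208.33], [0.0, 0.0, 1.0]], 'xyz': [441.668, -7.796, 1178.495], 'orientation': [[0.026, 0.992, -0.122], [-1.0, 0.024, -0.015], [-0.012, 0.122, 0.992]]}
side {'K': [[429.546, 0.0, 322.378], [0.0, 429.546, 194.059], [0.0, 0.0, 1.0]], 'xyz': [519.337, -695.423, 904.983], 'orientation': [[0.998, 0.053, -0.042], [-0.068, 0.762, -0.644], [-0.002, 0.646, 0.764]]}
```

View pics/top1.png

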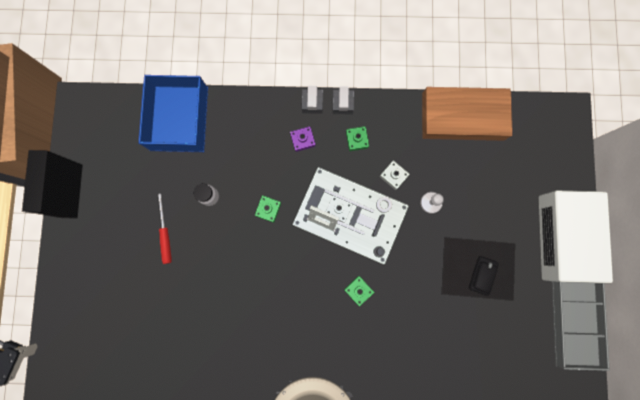

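View pics/side1.png

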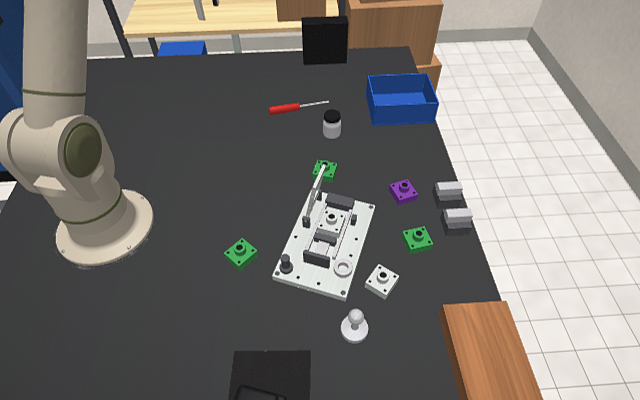

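Top view: the fixture's plate has corners at about (320,168), (407,205), (385,263) and (293,222). The ring is at (383,205) and the plug at (380,252), so fixture +y points image-left and slightly up. In the side view the gate stands upright at about (316,190).

```bash
cat > h.py <<'E'
import numpy as np,cv2
from station import status, optics
def cam(n):
    o=status.get_obs(); c=optics.camera(n)
    if n=="wrist":
        M=c["mount"]; R=np.array(o["eef_rot"]); c["orientation"]=R@M[:3,:3]; c["xyz"]=R@M[:3,3]+np.array(o["ee_pos"])
    return c
def ray(c,uv,z):
    K=np.array(c["K"]);d=np.linalg.inv(K)@[uv[0],uv[1],1];d=np.array(c["orientation"])@[d[0],-d[1],-d[2]]
    p=np.array(c["xyz"]);return p+d*(z-p[2])/d[2]
def proj(c,P):
    p=np.array(c["orientation"]).T@(np.array(P)-c["xyz"]);q=np.array(c["K"])@[p[0],-p[1],-p[2]];return q[:2]/q[2]
def crop(c,x0,y0,x1,y1,s,f):
    cv2.imwrite(f,cv2.resize(c["image"][y0:y1,x0:x1,::-1],None,fx=s,fy=s,interpolation=cv2.INTER_CUBIC))
E
python3 - <<'E'
from h import *
from scipy.spatial import ConvexHull
for n,seed in(("top",(350,255)),("side",(300,290))):
    c=cam(n);im=c["image"].astype(int)
    m=((im.min(2)>110)&(np.ptp(im,2)<30)).astype(np.uint8)
    m=cv2.morphologyEx(m,cv2.MORPH_CLOSE,np.ones((5,5)))
    _,l,st,ce=cv2.connectedComponentsWithStats(m)
    box=[280,150,420,280] if n=="top" else [265,180,385,305]
    ids=[i for i in range(1,len(st)) if st[i,4]>1500 and box[0]<ce[i][0]<box[2] and box[1]<ce[i][1]<box[3]]
    print(n,[(st[i].tolist(),ce[i]) for i in ids])
    pts=cv2.findContours((l==ids[0]).astype(np.uint8),0,1)[0][0]
    r=cv2.minAreaRect(pts);b=cv2.boxPoints(r);print(b)
    h=cv2.approxPolyDP(cv2.convexHull(pts),4,True)[:,0];print(h.tolist())
    P=np.array([ray(c,p,20) for p in h]);print(P.round(1)[:,:2].tolist())
    if n=="top":
        P=np.array([ray(c,p[0],20)[:2] for p in pts],np.float32);r=cv2.minAreaRect(P);print(r,cv2.boxPoints(r))
c=cam("top");crop(c,285,160,415,270,6,"pics/topc.png")
c=cam("side");crop(c,265,150,385,305,5,"pics/sidec.png")
E
```

```text
top [([293, 167, 116, 97, 6224], array([351.13030206, 215.32197943]))]
[[291.34485 224.86208]
 [316.7414  165.60344]
 [409.43103 205.32759]
 [384.0345  264.58624]]
[[318, 167], [408, 206], [384, 263], [293, 225]]
[[703.4, 2.8], [596.8, -254.6], [435.1, -187.7], [534.8, 69.2]]
((568.15087890625, -91.69940185546875), (282.4003601074219, 183.5387420654297), 67.94648742675781) [[ 430.07916  -188.1116  ]
 [ 600.189    -257.02533 ]
 [ 706.2226      4.712799]
 [ 536.11273    73.626526]]
side [([272, 164, 103, 137, 6259], array([325.6068062 , 244.41428343]))]
[[270.28766 277.76712]
 [322.34247 163.24658]
 [392.63702 195.19867]
 [340.5822  309.7192 ]]
[[323, 164], [374, 205], [345, 300], [272, 276]]
[[578.0, 164.1], [701.9, 4.2], [597.7, -261.0], [434.7, -189.1]]
```

View pics/topc.png

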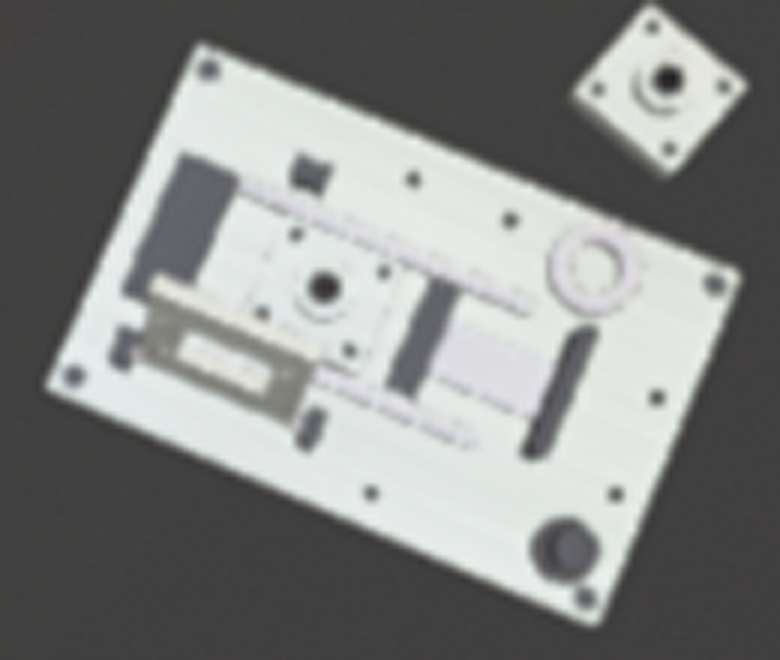

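The crop shows the tab's dark top centred at about (562,392), which is (378.7,225.3) in the full image. The pusher head is at (425,340), the part's boss at (323,288) and the gate's free edge along (155,283)-(318,355). The gate leans slightly towards +x.

```bash
cat >> h.py <<'E'
C=np.array([567.7,-92.3,0]);a=np.deg2rad(67.9-90)
F=np.array([[np.cos(a),-np.sin(a),0],[np.sin(a),np.cos(a),0],[0,0,1]])
w=lambda p:C+F@np.array(p,float)
f=lambda P:F.T@(np.array(P)-C)
E
python3 - <<'E'
from h import *
c=cam("top");u=lambda x,y:(285+(x+.5)/6-.5,160+(y+.5)/6-.5)
for n,p,z in(("tab",(562,392),65),("boss",(323,288),62),("stop",(185,228),44),("ring",(593,268),36),("plugtop",(573,548),70),("cheekA",(123,348),57),("cheekB",(311,428),57)):
    print(n,f(ray(c,u(*p),z)).round(1))
for th in(1.3,1.4,1.5,1.6,1.7):
    e=[w([-60+120*np.cos(th)-5*np.sin(th),y,50+120*np.sin(th)+5*np.cos(th)]) for y in(27,103)]
    print(th,[((proj(c,q)-[285,160])*6).round().tolist() for q in e])
for y in(-150,-20):print(w([0,y,0]).round(1))
E
```

```text
tab [ -1.1 -78.5  65. ]
boss [-0.2 39.  62. ]
stop [  2.5 108.9  44. ]
ring [ 62.  -72.4  36. ]
plugtop [ -64.2 -109.2   70. ]
cheekA [-61.3 111.8  57. ]
cheekB [-60.6  18.8  57. ]
1.3 [[328.0, 337.0], [159.0, 264.0]]
1.4 [[317.0, 363.0], [147.0, 290.0]]
1.5 [[305.0, 390.0], [135.0, 316.0]]
1.6 [[294.0, 417.0], [123.0, 343.0]]
1.7 [[282.0, 443.0], [112.0, 370.0]]
[ 511.3 -231.3    0. ]
[ 560.2 -110.8    0. ]
```

```bash
python3 -m creep '[[255,0.5,-1,0,0],[255,0.5,-1,0,0],[255,0.5,-1,0,0],[255,0.5,-1,0,0],[255,0.5,-1,0,0],[255,0.5,-1,0,0],[255,0.5,-1,0,0],[255,0.5,-1,0,0],[255,0.5,-1,0,0],[255,0.5,-1,0,0],[255,0.5,-1,0,0],[255,0.5,-1,0,0]]' 10
python3 -m creep '[[255,0.3,-1,0,-0.12],[255,0.3,-1,0,-0.12],[255,0.3,-1,0,-0.12],[255,0.3,-1,0,-0.12],[255,0.3,-1,0,-0.12],[255,0.3,-1,0,-0.12],[255,0.3,-1,0,-0.12],[255,0.3,-1,0,-0.12],[255,0.3,-1,0,-0.12],[255,0.3,-1,0,-0.12],[255,0.3,-1,0,-0.12],[255,0,0,0,-0.12]]'
python3 - <<'E'
from h import *
o=status.get_obs();print(o["t"],o["ee_pos"],np.round(o["eef_rot"],3).tolist(),o["finger_gap"],np.round(o["q"],2),f(o["ee_pos"]))
E
```

```text
t: 1.35
ee_pos: [421.5, 322.3, 240.8]
eef_rot: [[-0.943, 0.332, 0.0], [0.332, 0.943, 0.0], [-0.0, 0.0, -1.0]]
contact_force: [-0.0, -0.4, 0.2]
finger_gap: 17.3
finger_force: 0.0
t: 2.35
ee_pos: [521.4, -12.4, 241.4]
eef_rot: [[0.219, 0.976, 0.003], [0.976, -0.219, -0.002], [-0.002, 0.003, -1.0]]
contact_force: [-0.2, 0.4, 0.3]
finger_gap: 0.3
finger_force: 0.0
2.35 [521.3688017  -12.42033612 241.39303247] [[0.219, 0.976, 0.003], [0.976, -0.219, -0.002], [-0.002, 0.003, -1.0]] 0.25888062214313246 [-0.41  0.38  0.44  2.08 -0.24  0.73 -0.04] [-72.97984941  56.57987467 241.39303247]
```

```bash
python3 -m creep '[[255,0,-0.9,0,-0.08],[255,0,-0.9,0,-0.08],[255,0,-0.9,0,0],[255,0,-0.9,0,0],[255,0,-0.9,0,0],[255,0.05,-0.9,-0.5,0],[255,0,-0.95,-0.5,0],[255,0,0,-0.5,0],[255,0,0,-0.5,0],[255,0,0,0,0]]'
python3 - <<'E'
from h import *
o=status.get_obs();print(o["t"],o["ee_pos"],np.round(o["eef_rot"],3).tolist(),f(o["ee_pos"]))
c=cam("wrist");cv2.imwrite("pics/w1.png",c["image"][:,:,::-1])
print(np.round(c["mount"],2).tolist())
for p in([0,-84,65],[-32,-84,65],[32,-84,65],[-90,-140,20],[90,-140,20]):print(p,proj(c,w(p)).round())
E
```

```text
t: 3.18
ee_pos: [520.3, -196.8, 178.4]
eef_rot: [[0.361, 0.933, -0.003], [0.933, -0.361, 0.001], [-0.001, -0.003, -1.0]]
contact_force: [-0.4, 0.7, 0.4]
finger_gap: 0.6
finger_force: 0.0
3.1833 [ 520.28814645 -196.80458222  178.44861478] [[0.361, 0.933, -0.003], [0.933, -0.361, 0.001], [-0.001, -0.003, -1.0]] [  -4.61128032 -114.66397716  178.44861478]
[[0.0, 0.96, 0.28, 76.98], [1.0, -0.0, 0.0, -1.2], [0.0, 0.28, -0.96, -143.47], [0.0, 0.0, 0.0, 1.0]]
[0, -84, 65] [330. 164.]
[-32, -84, 65] [292. 163.]
[32, -84, 65] [368. 164.]
[-90, -140, 20] [240. 208.]
[90, -140, 20] [415. 211.]
```

View pics/w1.png

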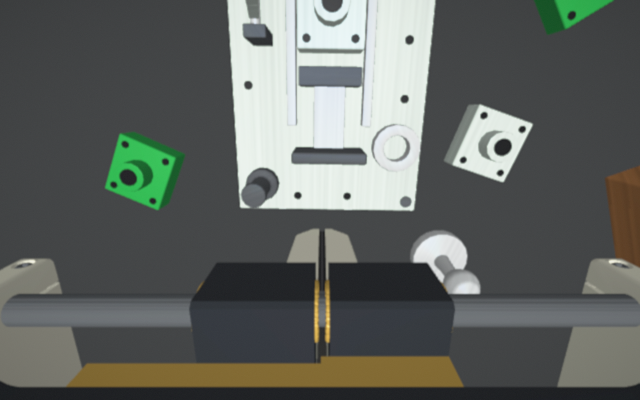

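The wrist view shows the tab top at (292..366, 156) and the plate corners at (240,208) and (413,210). Both match the fixture pose I computed. I'll descend behind the tab next.

```bash
python3 -m creep '[[255,0.14,-0.05,-0.6,0],[255,0,0,-0.6,0],[255,0,0,-0.6,0],[255,0,0,-0.6,0],[255,0,0,-0.6,0],[255,0,0,-0.6,0],[255,0,0,0,0],[255,0,0,0,0]]'
python3 -m creep '[[255,0.113,0.278,0,0],[255,0.06,0.15,0,0],[255,0.06,0.15,0,0],[255,0.06,0.15,0,0],[255,0,0,0,0]]'
python3 -c "
from h import *
print(f(status.get_obs()['ee_pos']),F.T@status.get_obs()['contact_force'])"
```

```text
t: 3.9
ee_pos: [525.9, -197.9, 73.0]
eef_rot: [[0.359, 0.933, -0.0], [0.933, -0.359, 0.0], [0.0, -0.001, -1.0]]
contact_force: [0.7, -0.2, 0.3]
finger_gap: 0.4
finger_force: 0.0
t: 4.32
ee_pos: [535.4, -175.2, 73.2]
eef_rot: [[0.358, 0.934, 0.001], [0.934, -0.358, -0.0], [0.0, 0.001, -1.0]]
contact_force: [0.1, 0.2, -0.3]
finger_gap: 0.4
finger_force: 0.0
[  1.22802972 -88.97978229  73.2291864 ] [ 0.00102198  0.26797928 -0.28198687]
```

```bash
for i in 1; do python3 -m creep '[[255,0.05,0.124,0,0],[255,0.05,0.124,0,0],[255,0.05,0.124,0,0],[255,0.05,0.124,0,0],[255,0.05,0.124,0,0],[255,0.05,0.124,0,0]]'; done
python3 -c "
from h import *
print(f(status.get_obs()['ee_pos']),F.T@status.get_obs()['contact_force'])"
```

```text
t: 4.82
ee_pos: [543.6, -154.1, 72.7]
eef_rot: [[0.36, 0.933, 0.0], [0.933, -0.36, -0.0], [-0.0, 0.0, -1.0]]
contact_force: [-0.8, -4.1, 2.9]
finger_gap: 0.7
finger_force: 2.2
[  0.90373506 -66.35425306  72.67536959] [ 0.80657503 -4.07442573  2.88692963]
```

```bash
python3 -m creep '[[255,0.04,0.1,0,0],[255,0.04,0.1,0,0],[255,0.04,0.1,0,0]]'; python3 -m creep '[[255,0.02,0.05,0,0],[255,0.02,0.05,0,0]]' 
python3 -c "
from h import *
print(f(status.get_obs()['ee_pos']),F.T@status.get_obs()['contact_force'])"
```

```text
t: 5.07
ee_pos: [547.3, -144.9, 72.6]
eef_rot: [[0.36, 0.933, 0.0], [0.933, -0.36, -0.0], [-0.0, 0.0, -1.0]]
contact_force: [-1.1, -3.3, 2.4]
finger_gap: 0.3
finger_force: 2.1
t: 5.23
ee_pos: [548.1, -142.8, 72.7]
eef_rot: [[0.36, 0.933, 0.0], [0.933, -0.36, -0.001], [-0.001, 0.0, -1.0]]
contact_force: [-3.7, -10.8, 2.4]
finger_gap: 0.4
finger_force: 5.6
[  0.85481712 -54.14200073  72.65128161] [  0.68468693 -11.40437067   2.39216324]
```

```bash
python3 -m creep '[[255,0.01,0.03,0,0],[255,0.01,0.03,0,0],[255,0,0,0,0]]' 
python3 -c "
from h import *
print(f(status.get_obs()['ee_pos']),F.T@status.get_obs()['contact_force'])"
```

```text
t: 5.48
ee_pos: [548.1, -142.7, 72.6]
eef_rot: [[0.362, 0.932, -0.0], [0.932, -0.362, -0.003], [-0.003, 0.001, -1.0]]
contact_force: [-3.5, -11.5, 2.0]
finger_gap: 0.9
finger_force: 6.0
[  0.80633483 -54.0890821   72.64919918] [  1.10826968 -11.96067978   1.99943024]
```

```bash
python3 -m creep '[[255,-0.13,-0.3,0,0],[255,-0.13,-0.3,0.2,0],[255,0,0,0.9,0],[255,0,0,0.9,0],[255,0,0,0.9,0],[255,0,0,0.9,0],[255,0,0,0.9,0],[255,0,0,0.9,0],[255,0,0,0,0]]' 
python3 -m creep '[[255,-0.2,0.65,0,0.12],[255,-0.2,0.65,0,0.12],[255,-0.2,0.65,0,0.12],[255,-0.2,0.65,0,0.12],[255,-0.2,0.65,0,0.12],[255,-0.2,0.65,0,0.12],[255,-0.2,0.65,0,0.12],[255,-0.2,0.65,0,0.12],[255,0,0,0,0.12],[255,0,0,0,0.12],[255,0,0,0,0.12],[255,0,0,0,0.12]]'
python3 - <<'E'
from h import *
o=status.get_obs();print(f(o["ee_pos"]),np.round(o["q"],2))
t=cam("top");s=cam("side")
A=cv2.resize(t["image"][160:270,285:415,::-1],(650,550),interpolation=cv2.INTER_CUBIC)
cv2.imwrite("pics/t2.png",A)
crop(s,255,150,385,270,5,"pics/s2.png")
for th in(1.3,1.4,1.5):
    e=[w([-60+120*np.cos(th)-5*np.sin(th),y,50+120*np.sin(th)+5*np.cos(th)]) for y in(27,103)]
    print(th,[((proj(s,q)-[255,150])*5).round().tolist() for q in e])
print("boss home",((proj(s,w([0,65,62]))-[255,150])*5).round(),((proj(t,w([0,65,62]))-[285,160])*5).round())
E
```

```text
t: 6.23
ee_pos: [542.5, -158.8, 245.4]
eef_rot: [[0.359, 0.933, 0.006], [0.933, -0.36, 0.0], [0.002, 0.006, -1.0]]
contact_force: [1.4, -0.4, -0.0]
finger_gap: 0.1
finger_force: 0.0
t: 7.23
ee_pos: [492.3, -1.8, 240.5]
eef_rot: [[-0.882, 0.472, -0.001], [0.472, 0.882, 0.0], [0.001, -0.0, -1.0]]
contact_force: [-1.2, 0.2, -0.4]
finger_gap: 0.4
finger_force: 0.0
[-103.87385402   55.49990419  240.45603489] [-0.19  0.32  0.1   2.13 -0.05  0.69  1.02]
1.3 [[306.0, 192.0], [357.0, 78.0]]
1.4 [[282.0, 183.0], [334.0, 69.0]]
1.5 [[257.0, 176.0], [310.0, 62.0]]
boss home [395. 291.] [223. 219.]
```

View pics/s2.png

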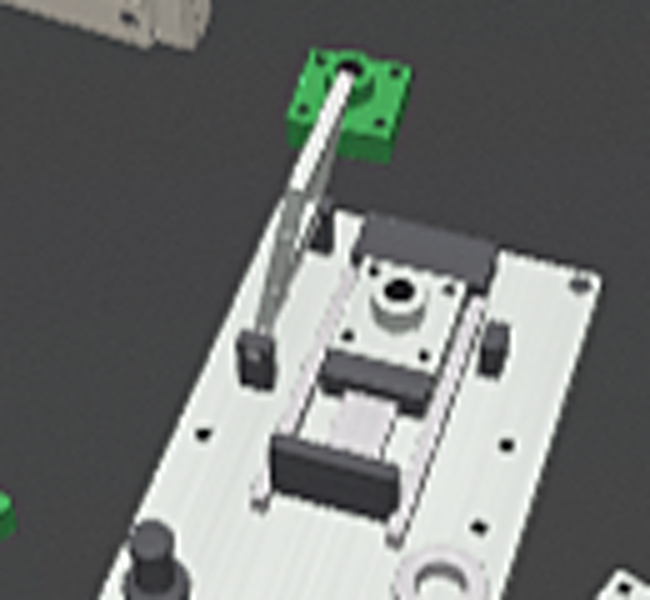

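The slide tab, pusher head and part are closed up. The boss is at (399,290) against a predicted home of (395,291), and the hard-stop force agrees, so the part is home. The gate edge runs (290,190)-(350,72), giving an angle of about 1.35.

```bash
python3 - <<'E'
from h import *
r=103;P=lambda th:np.array([-60+r*np.cos(th)-5*np.sin(th)-7.5,65,50+r*np.sin(th)+5*np.cos(th)+22])
o=status.get_obs();p=f(o["ee_pos"])
Q=[p,[-95,65,p[2]],[-95,65,173]]+[P(t) for t in(1.35,1.25,1.15,1.05,.95,.85,.75,.65,.55,.45,.35,.25,.15,.05,0)]
for a,b in zip(Q,Q[1:]):print(np.round(b,1),(F@(np.array(b)-a)/30).round(3))
E
```

```text
[-95.   65.  240.5] [0.39  0.196 0.   ]
[-95  65 173] [ 0.     0.    -2.249]
[-49.8  65.  173.6] [ 1.395 -0.567  0.02 ]
[-39.8  65.  171.3] [ 0.311 -0.126 -0.076]
[-30.   65.  168.1] [ 0.302 -0.123 -0.109]
[-20.6  65.  163.8] [ 0.29  -0.118 -0.141]
[-11.7  65.  158.7] [ 0.276 -0.112 -0.171]
[ -3.3  65.  152.7] [ 0.259 -0.105 -0.2  ]
[  4.5  65.  145.9] [ 0.239 -0.097 -0.227]
[ 11.5  65.  138.3] [ 0.217 -0.088 -0.252]
[ 17.7  65.  130.1] [ 0.192 -0.078 -0.274]
[ 23.1  65.  121.3] [ 0.166 -0.067 -0.293]
[ 27.5  65.  112. ] [ 0.138 -0.056 -0.31 ]
[ 31.1  65.  102.3] [ 0.109 -0.044 -0.323]
[33.6 65.  92.3] [ 0.078 -0.032 -0.333]
[35.1 65.  82.1] [ 0.047 -0.019 -0.34 ]
[35.5 65.  77. ] [ 0.012 -0.005 -0.171]
```

```bash
python3 -m creep '[[255,0.2,0.1,0,0.106],[255,0.19,0.1,-0.55,0],[255,0,0,-0.55,0],[255,0,0,-0.55,0],[255,0,0,-0.6,0],[255,0,0,0,0],[255,0.5,-0.2,0,0],[255,0.4,-0.16,0,0],[255,0.25,-0.1,0.02,0],[255,0.25,-0.1,0,0],[255,0,0,0,0]]'
python3 -c "
from h import *
print(f(status.get_obs()['ee_pos']),F.T@status.get_obs()['contact_force'])"
```

```text
t: 8.25
ee_pos: [547.7, -13.5, 174.1]
eef_rot: [[-0.923, 0.384, 0.001], [0.384, 0.923, -0.0], [-0.001, 0.0, -1.0]]
contact_force: [0.4, -0.4, -0.1]
finger_gap: 0.5
finger_force: 0.0
[-48.19768484  65.49067133 174.08842493] [ 0.52351616 -0.22272898 -0.06574608]
```

Just at contact, so I'll push along the arc.

```bash
python3 -m creep '[[255,0.14,-0.06,-0.03,0],[255,0.15,-0.06,-0.04,0],[255,0.15,-0.06,-0.055,0],[255,0.15,-0.06,-0.055,0],[255,0.145,-0.06,-0.07,0],[255,0.145,-0.06,-0.07,0],[255,0.14,-0.055,-0.085,0],[255,0.14,-0.055,-0.085,0]]'
python3 -c "
from h import *
print(f(status.get_obs()['ee_pos']),F.T@status.get_obs()['contact_force'])"
```

```text
t: 8.92
ee_pos: [581.9, -27.3, 158.6]
eef_rot: [[-0.924, 0.383, -0.0], [0.383, 0.924, -0.0], [0.0, -0.0, -1.0]]
contact_force: [-2.5, 0.3, 0.4]
finger_gap: 0.4
finger_force: 0.6
[-11.32457215  65.5271257  158.61421689] [-2.42568539 -0.60929246  0.43753746]
```

Good: it matches the table and the contact force is about 2.5 N.

```bash
python3 -m creep '[[255,0.13,-0.055,-0.1,0],[255,0.13,-0.055,-0.1,0],[255,0.12,-0.05,-0.115,0],[255,0.12,-0.05,-0.115,0],[255,0.11,-0.045,-0.125,0],[255,0.11,-0.045,-0.125,0],[255,0.096,-0.04,-0.137,0],[255,0.096,-0.04,-0.137,0],[255,0.083,-0.033,-0.146,0],[255,0.083,-0.033,-0.146,0],[255,0.07,-0.028,-0.155,0],[255,0.07,-0.028,-0.155,0]]'
python3 -c "
from h import *
print(f(status.get_obs()['ee_pos']),F.T@status.get_obs()['contact_force'])"
python3 -m creep '[[255,0.055,-0.022,-0.16,0],[255,0.055,-0.022,-0.16,0],[255,0.04,-0.016,-0.166,0],[255,0.04,-0.016,-0.166,0],[255,0.023,-0.01,-0.17,0],[255,0.023,-0.01,-0.17,0]]'
python3 -c "
from h import *
print(f(status.get_obs()['ee_pos']),F.T@status.get_obs()['contact_force'])"
```

```text
t: 9.92
ee_pos: [618.3, -42.3, 111.9]
eef_rot: [[-0.924, 0.383, 0.0], [0.383, 0.924, -0.0], [-0.0, -0.0, -1.0]]
contact_force: [-0.7, 0.2, 1.2]
finger_gap: 0.4
finger_force: 0.4
[ 28.11317343  65.33257531 111.86639569] [-0.73855678 -0.07444611  1.21198167]
t: 10.42
ee_pos: [625.3, -45.1, 82.1]
eef_rot: [[-0.924, 0.383, 0.0], [0.383, 0.924, -0.0], [-0.0, 0.0, -1.0]]
contact_force: [-1.1, 0.4, 0.7]
finger_gap: 0.6
finger_force: 0.4
[35.6217691  65.37595968 82.07611344] [-1.13308097 -0.0656959   0.71671426]
```

```bash
python3 -m creep '[[255,0,0,-0.1,0],[255,0,0,-0.07,0],[255,0,0,-0.05,0],[255,0,0,-0.03,0]]'; python3 -m creep '[[255,0,0,-0.03,0],[255,0,0,-0.03,0],[255,0,0,0,0]]'
```

```text
t: 10.75
ee_pos: [625.4, -45.2, 76.9]
eef_rot: [[-0.924, 0.383, 0.001], [0.383, 0.924, 0.0], [-0.001, 0.0, -1.0]]
contact_force: [-6.5, 0.3, 30.4]
finger_gap: 0.5
finger_force: 15.2
t: 11.0
ee_pos: [625.4, -45.2, 76.8]
eef_rot: [[-0.924, 0.383, 0.002], [0.383, 0.924, 0.0], [-0.002, 0.001, -1.0]]
contact_force: [-9.3, 0.9, 37.1]
finger_gap: 0.5
finger_force: 18.3
```

The gate is at its stop: z is 76.8 against 77 expected. I'll lift clear and check.

```bash
python3 -m creep '[[255,0,0,0.3,0],[255,0,0,0.8,0],[255,0,0,0.9,0],[255,0,0,0.9,0],[255,0,0,0.9,0],[255,-0.6,0.7,0.9,0],[255,-0.6,0.9,0,0],[255,-0.6,0.9,0,0],[255,-0.6,0.9,0,0],[255,-0.3,0.9,0,0],[255,0,0.9,0,0],[255,0,0,0,0]]'
python3 - <<'E'
from h import *
t=cam("top");s=cam("side")
A=cv2.resize(t["image"][150:280,280:420,::-1],(400,371),interpolation=cv2.INTER_CUBIC)
B=cv2.resize(s["image"][150:305,255:410,::-1],(400,400),interpolation=cv2.INTER_CUBIC)
cv2.imwrite("pics/end.png",np.hstack([np.vstack([A,A[:29]*0]),B]))
for y in(27,103):print(((proj(s,w([60,y,55]))-[255,150])*400/155).round()+[400,0],((proj(t,w([60,y,55]))-[280,150])*400/140).round())
E
```

```text
t: 12.0
ee_pos: [543.5, 117.0, 214.6]
eef_rot: [[-0.926, 0.377, 0.001], [0.377, 0.926, 0.003], [0.0, 0.003, -1.0]]
contact_force: [1.0, 0.0, -0.8]
finger_gap: 0.7
finger_force: 0.0
[653. 200.] [202. 114.]
[674. 141.] [130.  83.]
```

View pics/end.png

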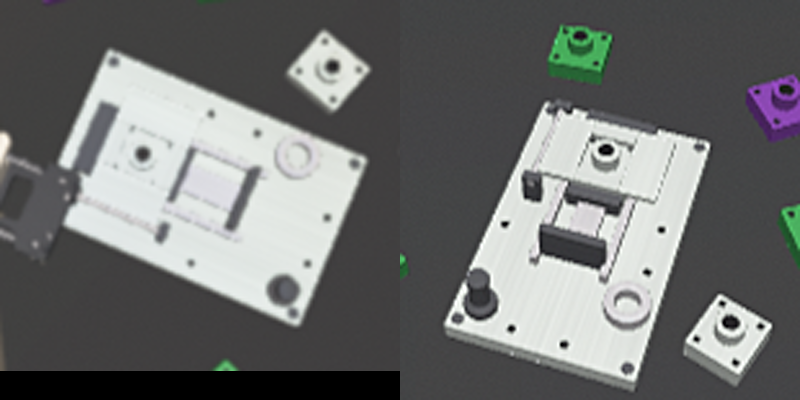

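The gate lies flat. Its free-edge corner is at (655,200) against a predicted (653,200), the boss stands through the window at (605,150), the bystanders are in place and the hand is clear.

```bash
python3 -c "
from station import ticket
print(ticket.job_done())"
```

```text
the job is handed in; nothing more can be done
None
```

The fixture is closed and the job handed in at about 12 s: the part is home against the stop, the gate is fully shut over it, the bystanders around the fixture stand where they were, and the hand is clear.

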